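Make up the bisque stack and take a moisture reading in the top bowl

ROBOT

A 6-joint arm with a two-finger parallel gripper is mounted at the origin on a cart in front of the work surface, level with it; the furniture and walls round the work are solid. World frame = base frame: x ahead of the robot, y to its left, z up, the work surface at z = 0. Lengths are in m, angles in degrees, forces in N, time in s.
With the tool pointing down it reaches from about 0.4 to 0.825 m from the base axis. Payload 7 kg.
Tool frame: the origin (TCP) lies on the centre line of the jaws, within the pads' length; the fingertips stand 19 mm ahead of it and the grasp point (between the pads) is the TCP (r.tip_extent is the distance from the TCP to the fingertips, in m); z points along the fingers, y is the line along which they close (so a half turn about z gives the same grasp; the last joint's range is limited). The gripper opens to 88 mm and grips with 3 to 60 N. Pads are 19 mm wide; open, the fingers measure 130 mm over their backs; the gripper's body (78 mm by 193 mm) begins 47 mm behind the grasp point.
Start: joints at [89.903, 20.546, 0.682, 0, -70.136, -16.507], TCP at [0.193, 0.647, 0.246] pointing down, gripper open.
Joint ranges: [-176.03, 176.03], [-82.01, 121.73], [-58.28, 71.71], [-173.87, 95.51], [-174.79, -0.11], [-173.66, 173.66]. Speed limits (degrees/s): [136.94, 136.94, 172.46, 180, 180, 180].

INTERFACE

Orientations are given as [roll, pitch, yaw] about the fixed x, y, z axes, in that order (R = Rz(yaw) Ry(pitch) Rx(roll)).
In Python, from plant import r gives the robot as it stands. The module is installed in compiled form; this text tells all that it offers.
- The arm moves only by the tool jog_arm, never from a script. Its argument "deltas" is a list that holds one entry, the list of rows, each a list of 5 numbers: the opening, from -1 (shut) to 1 (fully open), then the shift along the world's x, y, z in cm, then the turn about the world's z in rad. In form: [[[claw, dx, dy, dz, turn], ...]]. A call has 1 to 8 rows; each row shifts and turns the commanded pose from where the row before left it; what a row does not reach is not made up. A row lasts 1/8 s, in which the tool goes at most 62.5 mm and 10.7 degrees, less where a joint would pass 70% of its speed; a pose out of reach is approached as far as the arm can. A call with a gripper value outside its range is refused whole. The fingers move at their own pace and stop on an object; "force" is the grip in N (left out, the last holds). Time passes only in rows, so rows that do not move let the fingers close. It gives the time, the measured TCP pose, the force, the opening and the grip force at its end, in the units of the state.
- r.get_state(): the state, without advancing time (a new reading comes with each control period).
- r.capture(name): name is "side" or "top" or "wrist"; returns the picture (400x640x3 uint8, blue, green, red); there is no depth.
- r.camera_info(name): a dict with "fx", "fy", "cx", "cy" (pixels), "view" (4x4, takes a point from world to camera coordinates). Camera axes: x right, y up, looking along -z (the intrinsics and any distortion apply to the point x, -y, -z); pixel columns grow to the right and rows downward; lengths in m; the calibration is good to about 2 mm. A picture is of the moment at which its call begins: read the wrist's pose just before it. camera_info takes no time and is no camera call; for the wrist camera it gives the pose at the moment of the call.
- r.close_job(): hands the job in; it is judged then, once.
The state is a dict: "time_s": time; "joints": joint angles; "qd": joint speeds; "joint_torque": joint torques, N m; "tcp_pos": TCP position; "eef_rot": TCP orientation; "contact_force": force on the tool from outside, world axes, zero at the start; "moment": the same for the moment, N m; "gripper_width": finger opening in m; "gripper_force": force on a finger pad.
Only numpy, scipy, OpenCV 4.12 (cv2) and the standard library are available. Lean on these libraries where they do the work, as an engineer would, in place of code of your own. Each camera call takes 0.05 s, during which the arm holds its last target. There are 200 camera calls.

TASK

Make up the stack of raw clay bowls on the round kiln shelf for firing: nest the plain loose bowl in the bowl standing there, then on top the bowl with the blue dot on its inside floor, each seated fully home and lowered in, not dropped. Then check that the top bowl is dry: draw the yellow moisture meter out of its leaning stand and hold it upright with its sprung tip on the blue dot, pressing lightly so that the tip goes in about halfway and not to its stop. Finish while still holding the meter there for the reading, and leave the blue jar, the amber jar and the coral test tile where they are.

Things in the scene. Friction and masses are not known exactly. Their poses are not given: they have to be found in the camera images.
- kiln_shelf: Round buff kiln shelf lying flat on the bench, fixed, 200 mm across, its top 12 mm above the bench. Origin at the centre of its underside.
- bowl_base: Pale unglazed clay bowl, loose, standing near the middle of the kiln shelf. All three bowls have one shape: 66 mm across the rim, 50 mm high, 3 mm wall; a straight 8 mm rim band, below it 57 mm across, tapering to a foot 31 mm across and 8 mm high. Inside floor 35 mm across, 16 mm above the underside. Origin at the centre of the foot's underside, z up.
- bowl_plain: The plain loose bowl without a dot, 90 to 140 g, on the bench. Shape and origin as bowl_base. Fully home in another bowl it stands 16 mm higher than that bowl, foot on the other's floor, about 2 mm play all round. It can be gripped from above across the rim band, fingertips 8 to 10 mm below the rim (lower they would meet the rim of the bowl below).
- bowl_marked: The loose bowl with a blue dot in the centre of its inside floor, slightly darker clay, 90 to 140 g, on the bench. Shape, origin, nesting and grip as bowl_plain.
- spot (a point): Centre of the blue dot (12 mm across) on the inside floor of bowl_marked, on the floor's surface, 16 mm above the bowl's origin.
- meter_stand: Dark desk stand, fixed: a base plate 96 x 78 x 12 mm with a grey tube (31 mm outside, 24 mm inside, 62 mm long) that leans 20 degrees from vertical towards the stand's own -x. Origin at the centre of the base's underside. The middle of the tube's mouth lies at x = -9 mm, y = 0, z = 74 mm in its frame.
- meter: Yellow moisture meter, loose, 130 g, nose down in the tube, so leaning 20 degrees. Body 34 (x) by 26 (y) by 86 mm (z), below it a black nose 18 mm across, 40 mm long, then the sprung brass tip, 9 mm across, 15 mm long. Origin where body meets nose, on the tube's mouth; z points to the upper end (86 mm). Grip it across y at z = 50 to 65 mm; draw it out along its z by 60 mm or more.
- meter_tip (a joint): How far the sprung tip is pushed into the nose, in m: 0 = fully out, 0.012 = at its stop. The spring pushes with about 1 N at first, 2.5 N halfway in and 4 N at the stop.
- tip_end (a point): Middle of the end face of the sprung tip; 55 mm below the meter's origin along the meter's z while the tip is fully out.
- jar_cobalt: Bystander: blue jar with a white lid, 54 mm across, 62 mm high. Origin under its centre.
- test_tile: Bystander: coral-pink glazed test tile lying flat, 50 x 50 x 9 mm. Origin under its centre.
- jar_amber: Bystander: amber-brown jar with a black lid, 50 mm across, 56 mm high. Origin under its centre.

How it is judged (in metres and radians):
On the way, in this order (a step that is already met when the one before it is completed fails the run):
1. the plain bowl is seated fully home in the bowl on the kiln shelf and let go (horizontal distance between bowl_plain and bowl_base below 0.005 m and z of bowl_plain in the frame of bowl_base between 0.012 and 0.019 m and angle between bowl_plain's own z axis and vertical below 0.09 rad and contact force between the fingers and bowl_plain below 0.1 N), for 0.2 s.
2. the bowl with the dot is seated fully home in the plain bowl and let go (horizontal distance between bowl_marked and bowl_plain below 0.005 m and z of bowl_marked in the frame of bowl_plain between 0.012 and 0.019 m and angle between bowl_marked's own z axis and vertical below 0.09 rad and contact force between the fingers and bowl_marked below 0.1 N), for 0.2 s.
At the end, for the whole second after the job is handed in: Bowls nested on the shelf (base, plain, dotted), each within 5 mm of centre and 12-19 mm above the one below, upright to 0.09 rad, top one untouched by the robot; meter held in the fingers, upright to 0.1 rad, tip within 6 mm of the dot's centre, pushed in 2.5-10.5 mm at 0.8-6 N (all of step 2 and horizontal distance between tip_end and spot below 0.006 m and contact force between meter and bowl_marked between 0.8 and 6 N and value of joint meter_tip between 0.0025 and 0.0105 m and angle between meter's own z axis and vertical below 0.1 rad and contact force between the fingers and meter above 2 N and contact force between the arm and bowl_marked below 0.1 N and horizontal distance between bowl_plain and bowl_base below 0.005 m and z of bowl_plain in the frame of bowl_base between 0.012 and 0.019 m and horizontal distance between bowl_base and kiln_shelf below 0.07 m and height (world z) of bowl_base between 0.009 and 0.018 m and angle between bowl_plain's own z axis and vertical below 0.09 rad); the arm keeps its last pose, push and grip.
It fails at once if a bowl is dropped: it falls free from more than about a centimetre ((linear speed of bowl_plain above 0.5 m/s and contact force between the fingers and bowl_plain below 0.02 N) or (linear speed of bowl_marked above 0.5 m/s and contact force between the fingers and bowl_marked below 0.02 N)).
It fails at once if the meter is jammed into the dry clay with more than 15 N (contact force between meter and bowl_marked above 15 N).
It fails at once if a jar or the coral test tile is pushed more than 3 cm (distance of any of jar_cobalt, jar_amber, test_tile from where it was at the start of the episode above 0.03 m).
It also fails if it takes over 67 s, if anything falls off the work surface, if the arm or the gripper's body presses on something with over 40 N, if the wrist force passes 120 N, or if a joint passes its speed limit or range.

## Working session

There is one attempt and no reset: what is moved stays moved. The work goes in short steps, Python scripts to look and compute and a tool call to move; the robot and the scene stay as the last step left them, time stands still between calls to the robot, and variables do not carry over. Pictures are saved under pics/ and viewed, at most 10 in all, crops included, and the job is handed in when it is done.

Besides the shell and the picture viewer there is one more tool, called as name(argument=value, ...) on one line, values as JSON. jog_arm: Moves the arm, as the interface text tells. Its arguments: {"type":"object","properties":{"deltas":{"type":"array"},"force":{"type":"number"}},"required":["deltas"]}

```bash
mkdir -p pics && python3 - <<'E'
from plant import r
import cv2
s=r.get_state();print(s)
for n in("side","top","wrist"):
    i=r.camera_info(n);print(n,i)
    cv2.imwrite(f"pics/{n}0.png",r.capture(n))
E
```

```text
{'time_s': 0.0, 'joints': array([ 8.99031283e+01,  2.05910604e+01,  6.33383048e-01, -2.10232028e-02,
       -7.01347182e+01, -1.65073435e+01]), 'qd': array([-0.00750444, -0.02561776, -0.04354651,  0.01619469,  0.06422731,
       -0.00956522]), 'joint_torque': array([ 1.72301275e-04, -5.82718384e+01,  2.93053293e+01,  6.99734464e+00,
        6.72531605e-03, -1.66050236e-04]), 'tcp_pos': array([0.19276927, 0.64641057, 0.24462107]), 'eef_rot': array([ 1.79905797e+02, -7.30726307e-03, -1.66113690e+01]), 'contact_force': array([ 0.09475313, -0.41988071,  0.00241028]), 'moment': array([-0.01595827, -0.00633741,  0.00909688]), 'gripper_force': 0.0, 'gripper_width': 0.0878339109713417}
side {'fx': 381.19049997881524, 'fy': 381.19049997881524, 'cx': 322.5039029571966, 'cy': 201.15122842645346, 'view': array([[-0.87779167, -0.47886557,  0.01302143,  0.48992774],
       [ 0.32956303, -0.58393667,  0.74189364, -0.22450714],
       [-0.34766363,  0.65551943,  0.67039114, -0.7451897 ],
       [ 0.        ,  0.        ,  0.        ,  1.        ]])}
top {'fx': 478.3201736720883, 'fy': 478.3201736720883, 'cx': 324.8298969733966, 'cy': 205.9807950007048, 'view': array([[-2.77973466e-03, -9.99995537e-01,  1.09522499e-03,
         5.58594224e-03],
       [ 9.93940089e-01, -2.64254571e-03,  1.09891385e-01,
        -5.42560551e-01],
       [-1.09888001e-01,  1.39405692e-03,  9.93942998e-01,
        -1.11722323e+00],
       [ 0.00000000e+00,  0.00000000e+00,  0.00000000e+00,
         1.00000000e+00]])}
wrist {'fx': 281.21101816054096, 'fy': 281.21101816054096, 'cx': 322.8042433730058, 'cy': 199.18308914864895, 'view': array([[-0.2849506 , -0.95853869,  0.00259476,  0.67376198],
       [ 0.92728069, -0.27634202, -0.25255812,  0.03143498],
       [ 0.24280377, -0.06956052,  0.96757825, -0.39071124],
       [ 0.        ,  0.        ,  0.        ,  1.        ]])}
```

View pics/top0.png

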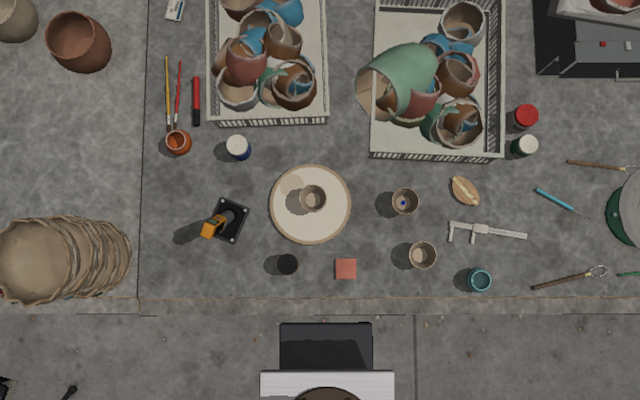

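View pics/side0.png

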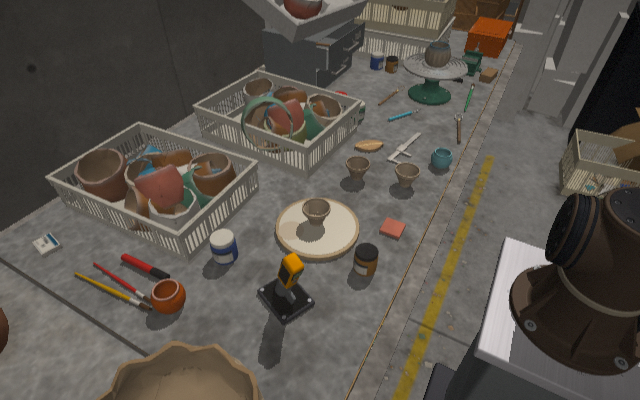

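The top view shows the base bowl at about (313,198) on the shelf, the marked bowl at (404,201), the plain bowl at (422,255), the meter at (213,227), the stand at (226,220), the cobalt jar at (238,147), the amber jar at (288,265) and the tile at (346,268). The side view agrees with this.

```bash
cat > h.py <<'E'
import numpy as np, cv2
from plant import r
def ray(info,uv):
    V=info["view"];R=V[:3,:3];c=-R.T@V[:3,3]
    u,v=uv
    d=R.T@np.array([(u-info["cx"])/info["fx"],-(v-info["cy"])/info["fy"],-1.])
    return c,d
def plane(info,uv,z):
    c,d=ray(info,uv);return c+d*(z-c[2])/d[2]
def proj(info,p):
    q=info["view"][:3,:3]@np.asarray(p)+info["view"][:3,3]
    return np.array([info["cx"]+info["fx"]*q[0]/-q[2],info["cy"]-info["fy"]*q[1]/-q[2]])
def tri(o):
    A=np.zeros((3,3));b=np.zeros(3)
    for c,d in o:
        d=d/np.linalg.norm(d);M=np.eye(3)-np.outer(d,d);A+=M;b+=M@c
    return np.linalg.solve(A,b)
E
python3 - <<'E'
from h import *
np.set_printoptions(precision=4,suppress=True)
t=r.camera_info("top");s=r.camera_info("side")
for n,a,b,z in[("base",(313,198),(316,206),.062),("marked",(404.5,200.5),(357.5,163),.05),("plain",(422,255),(407,170),.05),("shelf",(310,203.5),(317,227),.012),("meter",(205,233),(292,258),.15),("amber",(287,265),(366,250),.056),("cob",(237,146),(222,237),.062),("tile",(346,268),(392,228),.009)]:
    print(n,plane(t,a,z),plane(s,b,z),tri([ray(t,a),ray(s,b)]))
for n in("top","side"):
    im=cv2.imread(f"pics/{n}0.png")
    c=im[150:300,170:470] if n=="top" else im[140:340,230:450]
    cv2.imwrite(f"pics/{n}0c.png",cv2.resize(c,None,fx=2.6,fy=2.6,interpolation=cv2.INTER_CUBIC))
E
```

```text
base [0.5578 0.0317 0.062 ] [0.56   0.0295 0.062 ] [0.5581 0.0319 0.0647]
marked [ 0.5529 -0.1839  0.05  ] [ 0.5525 -0.1848  0.05  ] [ 0.5525 -0.1839  0.0507]
plain [ 0.4248 -0.222   0.05  ] [ 0.4258 -0.2212  0.05  ] [ 0.4254 -0.2219  0.0496]
shelf [0.5507 0.0402 0.012 ] [0.5487 0.0448 0.012 ] [0.5512 0.0403 0.0067]
meter [0.472  0.2599 0.15  ] [0.4853 0.2465 0.15  ] [0.4741 0.2571 0.1671]
amber [0.4027 0.092  0.056 ] [0.4072 0.0899 0.056 ] [0.4045 0.0923 0.0595]
cob [0.6822 0.2113 0.062 ] [0.6856 0.2107 0.062 ] [0.6828 0.2116 0.064 ]
tile [ 0.3945 -0.0465  0.009 ] [ 0.3935 -0.042   0.009 ] [ 0.3945 -0.0467  0.0042]
```

View pics/top0c.png

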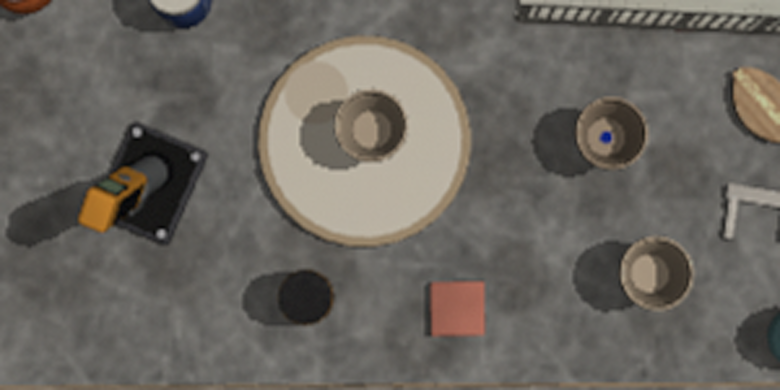

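jog_arm(deltas=[[[1,3.2,-5,0,0],[1,3.2,-5,0,0],[1,3.2,-5,0,0],[1,3.2,-5,0,0],[1,3.2,-5,0,0],[1,3.2,-5,0,0],[1,3.2,-5,0,0],[1,3.2,-5,0,0]]], force=20)

```text
time_s: 1.15
tcp_pos: [0.4495, 0.2451, 0.2457]
eef_rot: [-180.0, -0.0, -16.6]
contact_force: [2.1, 0.6, 0.2]
gripper_width: 0.0877
gripper_force: 0.0
```

jog_arm(deltas=[[[1,0,-5.9,0,0],[1,0,-5.9,0,0],[1,0,-5.9,0,0],[1,-0.4,-5.9,0,0],[1,-0.4,-5.9,0,0],[1,-0.4,-5.9,0,0],[1,-0.4,-5.9,0,0],[1,-0.4,-5.4,-3,0]]])

```text
time_s: 2.15
tcp_pos: [0.43, -0.2225, 0.2173]
eef_rot: [-180.0, -0.3, -16.6]
contact_force: [0.4, 0.9, 0.1]
gripper_width: 0.0878
gripper_force: 0.0
```

jog_arm(deltas=[[[1,0,0,-2,0],[1,0,0,0,0]]])

```text
time_s: 2.4
tcp_pos: [0.4274, -0.2207, 0.1941]
eef_rot: [180.0, 0.2, -16.7]
contact_force: [0.2, -1.0, 0.2]
gripper_width: 0.0878
gripper_force: 0.0
```

```bash
python3 - <<'E'
from h import *
np.set_printoptions(precision=4,suppress=True)
s=r.get_state();w=r.camera_info("wrist");cv2.imwrite("pics/w1.png",r.capture("wrist"))
V=w["view"];print(s["tcp_pos"],-V[:3,:3].T@V[:3,3])
for n,p in[("plain",(.425,-.222,.05)),("tcp",s["tcp_pos"])]:print(n,proj(w,p))
np.save("w1.npy",V)
E
```

```text
[ 0.4274 -0.2207  0.1941] [ 0.4928 -0.2402  0.3333]
plain [324.2869 194.5707]
tcp [322.4387 255.1422]
```

View pics/w1.png

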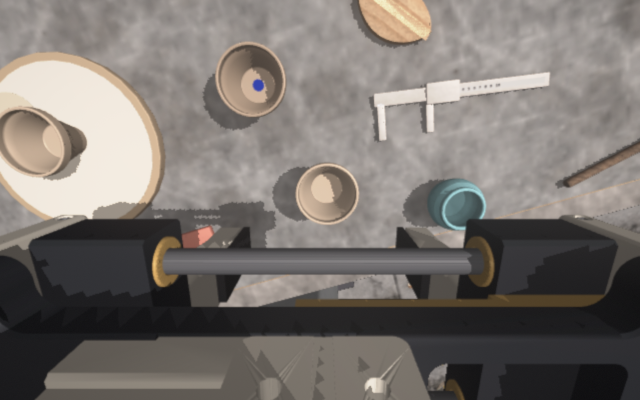

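The wrist view shows the plain bowl rim at about (327,193), the marked bowl at (251,79) and the base bowl at (35,141). Next I fit circles to the rims, projected onto their planes.

```bash
cat >> h.py <<'E'
from scipy.optimize import least_squares
def rim(im,info,xy,z,R=.033,z0=None):
    """fit rim circle (plane z) from clay-coloured mask near xy"""
    u=proj(info,[*xy,z]);rp=np.linalg.norm(proj(info,[xy[0],xy[1]+R,z])-u)
    hsv=cv2.cvtColor(im,cv2.COLOR_BGR2HSV).astype(int)
    m=((hsv[...,1]>55)).astype(np.uint8)
    yy,xx=np.mgrid[:400,:640];m[(xx-u[0])**2+(yy-u[1])**2>(1.6*rp)**2]=0
    m=cv2.morphologyEx(m,cv2.MORPH_CLOSE,np.ones((5,5),np.uint8))
    cs,_=cv2.findContours(m,cv2.RETR_EXTERNAL,cv2.CHAIN_APPROX_NONE)
    c=max(cs,key=cv2.contourArea)[:,0,:].astype(float)
    P=np.array([plane(info,q,z)[:2] for q in c])
    f=lambda p:np.hypot(P[:,0]-p[0],P[:,1]-p[1])-p[2]
    s=least_squares(f,[*xy,R],loss="soft_l1",f_scale=.001)
    return s.x,np.median(np.abs(s.fun)),c
E
python3 - <<'E'
from h import *
np.set_printoptions(precision=4,suppress=True)
im=cv2.imread("pics/w1.png");w=r.camera_info("wrist");w["view"]=np.load("w1.npy")
t=r.camera_info("top");it=cv2.imread("pics/top0.png")
for n,p,z in[("plain",(.425,-.222),.05),("marked",(.553,-.184),.05),("base",(.558,.032),.062)]:
    for I,J in((im,w),(it,t)):
        try:
            x,e,c=rim(I,J,p,z);print(n,x,e,len(c))
        except Exception as E:print(n,E)
E
```

```text
plain [ 0.4247 -0.2242  0.0315] 0.0004520612137278654 174
plain [ 0.4255 -0.2212  0.0311] 0.0006108566604328611 78
marked [ 0.5505 -0.1871  0.0323] 0.0002095641576163737 203
marked [ 0.552  -0.184   0.0315] 0.0005743097997330839 77
base [0.555  0.025  0.0336] 0.0019825589659783066 224
base [0.558  0.0338 0.031 ] 0.0004734275523835853 76
```

jog_arm(deltas=[[[1,-0.24,-0.18,-4,0],[1,0,0,-4,0],[1,0,0,-3.5,0],[1,0,0,-1.9,0],[1,0,0,0,0],[-0.2,0,0,0,0],[-0.2,0,0,0,0],[-0.2,0,0,0,0]]], force=15)

```text
time_s: 3.45
tcp_pos: [0.4273, -0.2222, 0.0626]
eef_rot: [-180.0, -0.1, -16.6]
contact_force: [0.5, -1.1, 4.8]
gripper_width: 0.0646
gripper_force: 14.9
```

jog_arm(deltas=[[[-0.2,0,0,0,0],[-0.2,0,0,0,0]]])

```text
time_s: 3.7
tcp_pos: [0.4275, -0.2222, 0.0626]
eef_rot: [-180.0, -0.1, -16.6]
contact_force: [0.9, -0.3, 6.9]
gripper_width: 0.0645
gripper_force: 14.9
```

jog_arm(deltas=[[[-0.2,0,0,2,0],[-0.2,0,0,5.7,0],[-0.2,0,0,6,0],[-0.2,1.5,5.44,0,0],[-0.2,1.5,5.44,0,0],[-0.2,1.5,5.44,0,0],[-0.2,1.5,5.44,0,0],[-0.2,1.5,5.44,0,0]]])

```text
time_s: 4.7
tcp_pos: [0.5013, 0.0518, 0.1987]
eef_rot: [-180.0, 0.0, -16.6]
contact_force: [1.5, -0.1, -1.3]
gripper_width: 0.0648
gripper_force: 14.9
```

jog_arm(deltas=[[[-0.2,0,0,0,0],[-0.2,0,0,0,0]]])

```text
time_s: 4.95
tcp_pos: [0.5009, 0.05, 0.1982]
eef_rot: [180.0, 0.1, -16.6]
contact_force: [-0.0, 0.2, -1.0]
gripper_width: 0.0645
gripper_force: 14.9
```

```bash
python3 - <<'E'
from h import *
np.set_printoptions(precision=4,suppress=True)
s=r.get_state();w=r.camera_info("wrist");im=r.capture("wrist");cv2.imwrite("pics/w2.png",im)
np.save("w2.npy",w["view"])
print(s["tcp_pos"],s["gripper_width"],s["gripper_force"],s["contact_force"])
print(proj(w,(.5575,.0333,.062)),proj(w,(.5515,-.184,.05)))
for n,p,z in[("marked",(.552,-.184),.05),("base",(.558,.033),.062)]:
    print(n,rim(im,w,p,z)[:2])
E
```

```text
[0.5009 0.05   0.1982] 0.06454061199101369 14.875833524856716 [-0.0416  0.1833 -1.0223]
[322.3055 134.9414] [543.875   73.9365]
marked (array([ 0.5514, -0.1861,  0.0326]), np.float64(0.00030019601280022873))
base (array([0.5574, 0.032 , 0.0311]), np.float64(0.000315306771319971))
```

View pics/w2.png

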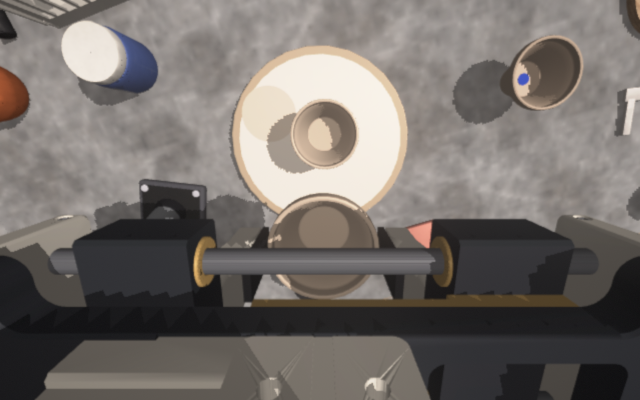

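The base bowl rim is at (322,134). The held plain bowl's far rim edge is at about (323,194), and it hangs level.

```bash
python3 - <<'E'
from h import *
np.set_printoptions(precision=4,suppress=True)
w=r.camera_info("wrist");w["view"]=np.load("w2.npy")
a=plane(w,(323.5,193.5),.1982-.0126)[:2];tx=np.array([.958,-.286]);ty=np.array([-.286,-.958])
c=a-.033*tx;print(a,c,(c-[.5009,.05])@tx,(c-[.5009,.05])@ty)
E
```

```text
[0.5307 0.0406] [0.499 0.05 ] -0.001779065190725395 0.0005200639807908003
```

jog_arm(deltas=[[[-0.2,2.93,-0.86,0,0],[-0.2,2.93,-0.86,-1,0],[-0.2,0,0,-3,0],[-0.2,0,0,-3,0],[-0.2,0,0,-1,0],[-0.2,0,0,-0.7,0],[-0.2,0,0,-0.7,0],[-0.2,0,0,0,0]]])

```text
time_s: 6.0
tcp_pos: [0.5601, 0.0328, 0.1048]
eef_rot: [-180.0, -0.0, -16.6]
contact_force: [0.4, -0.1, -1.1]
gripper_width: 0.0648
gripper_force: 14.9
```

jog_arm(deltas=[[[-0.2,0,0,-0.3,0],[-0.2,0,0,-0.3,0],[-0.2,0,0,-0.3,0],[-0.2,0,0,0,0]]])

```text
time_s: 6.5
tcp_pos: [0.5599, 0.0328, 0.0953]
eef_rot: [180.0, 0.0, -16.6]
contact_force: [0.1, -0.2, -1.6]
gripper_width: 0.0642
gripper_force: 14.9
```

jog_arm(deltas=[[[-0.2,0,0,-0.2,0],[-0.2,0,0,-0.15,0],[-0.2,0,0,-0.1,0],[-0.2,0,0,0,0]]])

```text
time_s: 7.0
tcp_pos: [0.5601, 0.0328, 0.091]
eef_rot: [180.0, 0.0, -16.6]
contact_force: [-0.8, 0.7, -0.6]
gripper_width: 0.0645
gripper_force: 14.9
```

jog_arm(deltas=[[[-0.2,0,0,-0.1,0],[-0.2,0,0,0,0]]])

```text
time_s: 7.25
tcp_pos: [0.5606, 0.0329, 0.0906]
eef_rot: [-180.0, -0.1, -16.6]
contact_force: [-0.4, 0.3, 3.6]
gripper_width: 0.0643
gripper_force: 14.9
```

jog_arm(deltas=[[[0.7,0,0,0,0],[1,0,0,0,0],[1,0,0,0,0],[1,0,0,0,0],[1,0,0,4,0],[1,0,0,5,0],[1,-3,0,2,0],[1,0,0,0,0]]])

```text
time_s: 8.25
tcp_pos: [0.5297, 0.033, 0.2021]
eef_rot: [-179.9, -0.2, -16.6]
contact_force: [0.8, -0.2, 0.2]
gripper_width: 0.0875
gripper_force: 0.0
```

```bash
python3 - <<'E'
from h import *
np.set_printoptions(precision=4,suppress=True)
s=r.get_state();w=r.camera_info("wrist");im=r.capture("wrist");cv2.imwrite("pics/w3.png",im);it=r.capture("top");cv2.imwrite("pics/t3.png",it)
np.save("w3.npy",w["view"])
print(s["tcp_pos"],s["gripper_width"],s["time_s"])
for n,p,z in[("marked",(.552,-.184),.05),("stack",(.558,.033),.078)]:
    print(n,rim(im,w,p,z)[:2]);
    print(proj(w,(*p,z)))
a=im[80:300,200:450];cv2.imwrite("pics/w3c.png",cv2.resize(a,None,fx=2.5,fy=2.5))
E
```

```text
[0.5297 0.033  0.2021] 0.08752985124994718 8.25
marked (array([ 0.5515, -0.1862,  0.0324]), np.float64(0.00029078602115583524))
[526.5925 110.0224]
stack (array([0.5581, 0.0331, 0.0313]), np.float64(0.0004306342620481046))
[314.2634 170.4583]
```

View pics/w3c.png

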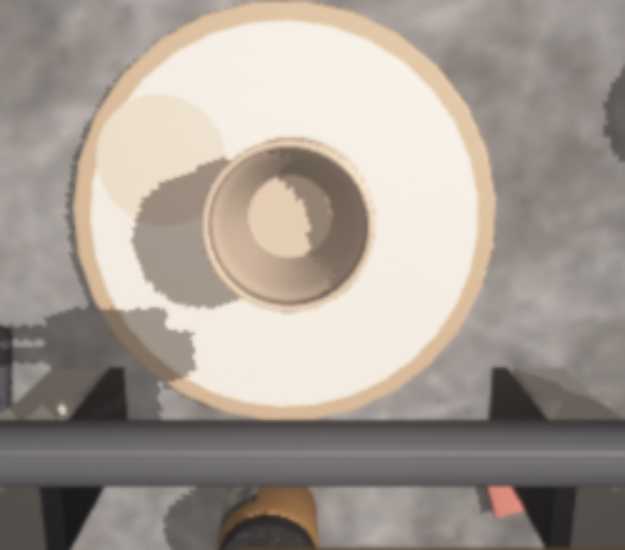

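The plain bowl is seated level and concentric in the base bowl; its rim centre is at crop pixel (289,225). Next is the marked bowl.

jog_arm(deltas=[[[1,0.56,-5.44,0,0],[1,0.56,-5.44,0,0],[1,0.56,-5.44,0,0],[1,0.55,-5.43,0,0],[1,0,0,-5,0],[1,0,0,-4.5,0],[1,0,0,-3,0],[1,0,0,-1.6,0]]])

```text
time_s: 9.35
tcp_pos: [0.5513, -0.1849, 0.056]
eef_rot: [179.9, 0.2, -16.6]
contact_force: [0.2, -0.4, 0.0]
gripper_width: 0.0875
gripper_force: 0.0
```

jog_arm(deltas=[[[1,0,0,0,0],[-0.2,0,0,0,0],[-0.2,0,0,0,0],[-0.2,0,0,0,0],[-0.2,0,0,0,0]]])

```text
time_s: 9.98
tcp_pos: [0.5531, -0.1848, 0.0603]
eef_rot: [-180.0, -0.1, -16.6]
contact_force: [-0.5, -1.3, 6.5]
gripper_width: 0.065
gripper_force: 15.0
```

jog_arm(deltas=[[[-0.2,0,0,2,0],[-0.2,0,0,6,0],[-0.2,0,0,6,0],[-0.2,-1.3,5.87,0,0],[-0.2,-1.3,5.87,0,0],[-0.2,-1.3,5.87,0,0],[-0.2,-1.3,5.87,0,0],[-0.2,0,0,0,0]]])

```text
time_s: 10.98
tcp_pos: [0.4995, 0.0537, 0.1994]
eef_rot: [-179.9, -0.0, -16.3]
contact_force: [0.4, -0.2, -1.0]
gripper_width: 0.0653
gripper_force: 15.0
```

```bash
python3 - <<'E'
from h import *
np.set_printoptions(precision=4,suppress=True)
s=r.get_state();w=r.camera_info("wrist");im=r.capture("wrist");cv2.imwrite("pics/w4.png",im)
t=s["tcp_pos"];print(t,s["gripper_width"],s["contact_force"])
print("stack",rim(im,w,(.558,.033),.078)[:2])
# held far rim edge: saturation profile along column 322
zr=t[2]-.0103;tx=np.array([.958,-.286])
hsv=cv2.cvtColor(im,cv2.COLOR_BGR2HSV).astype(int)
print("predicted row (offset -1.2mm):",proj(w,[*(t[:2]+(.033-.0012)*tx),zr]))
g=im.astype(int)[180:215,316:330].mean(1).astype(int);print(list(zip(range(180,215),map(tuple,g.tolist()))))
E
```

```text
[0.4995 0.0537 0.1994] 0.0653200225491343 [ 0.3719 -0.1506 -0.9794]
stack (array([0.5574, 0.0334, 0.0314]), np.float64(0.0002482866418008281))
predicted row (offset -1.2mm): [322.8447 193.485 ]
[(180, (226, 236, 244)), (181, (225, 236, 244)), (182, (225, 236, 244)), (183, (225, 236, 244)), (184, (225, 236, 244)), (185, (225, 235, 244)), (186, (225, 235, 244)), (187, (225, 235, 244)), (188, (225, 235, 244)), (189, (225, 235, 244)), (190, (224, 234, 243)), (191, (207, 221, 231)), (192, (145, 159, 174)), (193, (93, 105, 120)), (194, (91, 104, 120)), (195, (119, 136, 157)), (196, (154, 177, 204)), (197, (161, 185, 213)), (198, (151, 174, 201)), (199, (130, 151, 175)), (200, (98, 113, 131)), (201, (80, 91, 106)), (202, (77, 88, 101)), (203, (75, 84, 98)), (204, (72, 82, 94)), (205, (75, 85, 98)), (206, (85, 97, 112)), (207, (92, 106, 122)), (208, (95, 108, 125)), (209, (95, 108, 125)), (210, (95, 108, 125)), (211, (94, 108, 125)), (212, (94, 108, 125)), (213, (94, 108, 125)), (214, (94, 108, 124))]
```

jog_arm(deltas=[[[-0.2,3,-1.03,0,0],[-0.2,2.95,-1.02,-1,0],[-0.2,0,0,-3,0],[-0.2,0,0,-2,0],[-0.2,0,0,-1,0],[-0.2,0,0,-0.7,0],[-0.2,0,0,-0.7,0],[-0.2,0,0,0,0]]])

```text
time_s: 12.02
tcp_pos: [0.5598, 0.0296, 0.115]
eef_rot: [180.0, 0.0, -16.6]
contact_force: [-0.7, 0.1, -0.9]
gripper_width: 0.0655
gripper_force: 15.0
```

jog_arm(deltas=[[[-0.2,0,0,-0.2,0],[-0.2,0,0,-0.2,0],[-0.2,0,0,-0.2,0],[-0.2,0,0,0,0]]])

```text
time_s: 12.52
tcp_pos: [0.5598, 0.0297, 0.1089]
eef_rot: [180.0, 0.0, -16.6]
contact_force: [-0.3, -0.5, -0.8]
gripper_width: 0.0652
gripper_force: 15.0
```

jog_arm(deltas=[[[-0.2,-0.07,0.35,0.1,0],[-0.2,0,0,0,0],[-0.2,0,0,-0.2,0],[-0.2,0,0,-0.15,0],[-0.2,0,0,-0.1,0],[-0.2,0,0,0,0]]])

```text
time_s: 13.28
tcp_pos: [0.5591, 0.033, 0.1054]
eef_rot: [180.0, 0.0, -16.6]
contact_force: [0.9, 0.3, -0.5]
gripper_width: 0.0653
gripper_force: 15.0
```

jog_arm(deltas=[[[-0.2,0,0,-0.1,0],[-0.2,0,0,-0.1,0],[-0.2,0,0,0,0]]])

```text
time_s: 13.65
tcp_pos: [0.5597, 0.0331, 0.1043]
eef_rot: [-180.0, -0.1, -16.6]
contact_force: [-1.1, -0.1, 5.3]
gripper_width: 0.0653
gripper_force: 15.0
```

jog_arm(deltas=[[[0.7,0,0,0,0],[1,0,0,0,0],[1,0,0,0,0],[1,0,0,0,0],[1,0,0,4,0],[1,0,0,5.5,0],[1,-3,0,2,0],[1,0,0,0,0]]])

```text
time_s: 14.65
tcp_pos: [0.5288, 0.0333, 0.2208]
eef_rot: [-179.8, -0.2, -16.6]
contact_force: [0.7, -0.3, -0.3]
gripper_width: 0.0877
gripper_force: 0.0
```

```bash
python3 - <<'E'
from h import *
np.set_printoptions(precision=4,suppress=True)
s=r.get_state();w=r.camera_info("wrist");im=r.capture("wrist");cv2.imwrite("pics/w5.png",im);np.save("w5.npy",w["view"])
print(s["tcp_pos"],s["time_s"])
print("stack",rim(im,w,(.558,.033),.094)[:2])
hsv=cv2.cvtColor(im,cv2.COLOR_BGR2HSV)
u=proj(w,(.558,.033,.06)).astype(int);m=cv2.inRange(hsv,(105,140,60),(130,255,255))
m[:u[1]-40]=0;m[u[1]+40:]=0;m[:,:u[0]-40]=0;m[:,u[0]+40:]=0
M=cv2.moments(m,True);d=(M["m10"]/M["m00"],M["m01"]/M["m00"]);print("dot",d,M["m00"],plane(w,d,.06))
E
```

```text
[0.5288 0.0333 0.2208] 14.65
stack (array([0.5579, 0.0334, 0.032 ]), np.float64(0.00035185022344991906))
dot (315.3207547169811, 165.0566037735849) 53.0 [0.5574 0.0332 0.06  ]
```

jog_arm(deltas=[[[1,-2.2,4.7,1.1,0],[1,-2.2,4.7,1.1,0],[1,-2.2,4.7,1.1,0],[1,-2.2,4.7,1.1,0],[1,-2.2,4.7,1,0],[1,0,0,0,0],[1,0,0,0,0]]])

```text
time_s: 15.58
tcp_pos: [0.4191, 0.2681, 0.2714]
eef_rot: [179.9, 0.0, -16.6]
contact_force: [0.4, 0.2, -0.2]
gripper_width: 0.0881
gripper_force: 0.0
```

```bash
python3 - <<'E'
from h import *
np.set_printoptions(precision=4,suppress=True)
s=r.get_state();w=r.camera_info("wrist");im=r.capture("wrist");cv2.imwrite("pics/w6.png",im);np.save("w6.npy",w["view"])
cv2.imwrite("pics/s6.png",r.capture("side"));cv2.imwrite("pics/t6.png",r.capture("top"))
print(s["tcp_pos"],s["eef_rot"],proj(w,(.476,.258,.155)))
E
```

```text
[0.4191 0.2681 0.2714] [179.8875   0.0436 -16.5522] [314.8885 137.5345]
```

View pics/w6.png

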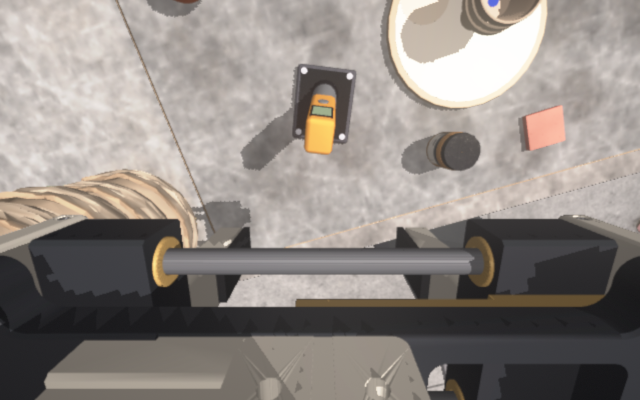

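The wrist view shows the stand's screws at about (304,71), (350,76), (342,136) and (298,131), with the meter leaning toward the lower end at (319,138). The stack on the shelf stands level with the dot showing.

```bash
python3 - <<'E'
from h import *
np.set_printoptions(precision=4,suppress=True)
w=r.camera_info("wrist");w["view"]=np.load("w6.npy");t=r.camera_info("top")
im=cv2.imread("pics/w6.png");it=cv2.imread("pics/top0.png")
def screws(im,info,guess):
    g=cv2.cvtColor(im,cv2.COLOR_BGR2GRAY).astype(float);o=[]
    for u,v in guess:
        u,v=int(u),int(v);p=g[v-4:v+5,u-4:u+5];p=np.clip(p-140,0,None)
        yy,xx=np.mgrid[v-4:v+5,u-4:u+5];q=((p*xx).sum()/p.sum(),(p*yy).sum()/p.sum());o.append(plane(info,q,.013)[:2])
    return np.array(o)
A=screws(im,w,[(304,71),(350,76),(342,136)])
B=screws(it,t,[(222.4,200),(245,209.8),(232,239.6)])
for P in(A,B):
    a=P[0]-P[1];b=P[2]-P[1];print(P.tolist(),np.linalg.norm(a),np.linalg.norm(b),"centre",(P[0]+P[2])/2,"lean deg",np.degrees(np.arctan2(b[1],b[0])), "from a",np.degrees(np.arctan2(a[0],-a[1])))
for I,J in((im,w),(it,t),(cv2.imread("pics/side0.png"),r.camera_info("side"))):
    m=cv2.inRange(cv2.cvtColor(I,cv2.COLOR_BGR2HSV),(12,150,110),(28,255,255))
    n,l,st,c=cv2.connectedComponentsWithStats(m)
    for k in range(1,n):
        if st[k,4]>60:print(st[k],c[k],cv2.minAreaRect(np.argwhere(l==k)[:,::-1].astype(np.float32)))
E
```

```text
[[0.5581184020244352, 0.2519797957445572], [0.5345821237294311, 0.1964172830792058], [0.4624621724714699, 0.22715387970445172]] 0.06034193574676911 0.07839659266545825 centre [0.5103 0.2396] lean deg 156.91692008848017 from a 157.04248608471494
[[0.5589278561721992, 0.25387461048887283], [0.5351283799353765, 0.19850264995250097], [0.46370926852513533, 0.22903623320236982]] 0.06026996833240091 0.07767231926951274 centre [0.5113 0.2415] lean deg 156.85199452656417 from a 156.74143620639177
[ 305   95   30   59 1083] [319.7138 128.892 ] ((320.1275939941406, 123.8310317993164), (28.538904190063477, 57.8999137878418), 3.3664608001708984)
[166  57   4  57 134] [167.0746  90.6567] ((167.5, 85.0), (56.0, 3.0), 90.0)
[200 215  26  24 227] [210.2731 227.9692] ((211.40003967285156, 225.2000274658203), (14.552136421203613, 28.61920166015625), 39.09385681152344)
[469  17  44  22 438] [491.4932  26.4817] ((490.60400390625, 26.927997589111328), (40.696441650390625, 17.8885440826416), 10.304845809936523)
[482 160  11  12  78] [486.5256 166.1026] ((486.48272705078125, 165.79310607910156), (7.056422710418701, 12.998674392700195), 21.801410675048828)
[464 207  11  12  77] [469.4675 211.9351] ((469.3965759277344, 211.7586212158203), (7.984899520874023, 10.39893913269043), 21.801410675048828)
[ 423  220   48  108 1036] [445.1921 276.6091] ((446.6849365234375, 272.5068359375), (11.23595142364502, 113.29582977294922), 20.556045532226562)
[283 252  21  22 273] [293.2198 262.1392] ((293.26922607421875, 262.1538391113281), (19.414505004882812, 14.144854545593262), 56.3099365234375)
[ 75 272  55  28 178] [104.882  286.8652] ((102.00001525878906, 285.0000305175781), (59.92662048339844, 3.5777084827423096), 26.56505012512207)
[393 326  39  74 863] [411.8806 365.4044] ((412.55157470703125, 364.3659973144531), (13.066838264465332, 78.6882095336914), 21.03750991821289)
```

jog_arm(deltas=[[[0.3,3.27,-0.79,0,-0.057],[0.3,3.27,-0.79,0,-0.057],[0.3,0,0,0,0],[0.3,0,0,-3,0],[0.3,0,0,0,0]]], force=12)

```text
time_s: 16.35
tcp_pos: [0.4834, 0.2507, 0.2405]
eef_rot: [179.8, 0.1, -23.2]
contact_force: [-0.3, 0.4, -0.9]
gripper_width: 0.057
gripper_force: 0.0
```

```bash
python3 - <<'E'
from h import *
np.set_printoptions(precision=4,suppress=True)
s=r.get_state();print(s["tcp_pos"],s["eef_rot"],s["gripper_width"],s["time_s"])
print("cm to go",100*(np.array([.4845,.2523,.1285])-s["tcp_pos"]))
E
```

```text
[0.4834 0.2507 0.2405] [179.7693   0.1241 -23.2059] 0.05701869755572549 16.35
cm to go [  0.1057   0.1635 -11.2049]
```

jog_arm(deltas=[[[0.3,0.1,0.16,-4,0],[0.3,0,0,-4,0],[0.3,0,0,-2.2,0],[0.3,0,0,-1,0],[-1,0,0,0,0],[-1,0,0,0,0],[-1,0,0,0,0],[-1,0,0,0,0]]])

```text
time_s: 17.35
tcp_pos: [0.4857, 0.254, 0.1313]
eef_rot: [-180.0, -0.0, -23.1]
contact_force: [-1.3, -0.5, 4.5]
gripper_width: 0.0259
gripper_force: 12.0
```

jog_arm(deltas=[[[-1,0,0,0,0],[-1,0,0,0,0]]])

```text
time_s: 17.6
tcp_pos: [0.4857, 0.254, 0.1312]
eef_rot: [-180.0, -0.0, -23.1]
contact_force: [-2.6, -1.2, 5.1]
gripper_width: 0.026
gripper_force: 12.0
```

jog_arm(deltas=[[[-1,-0.3,0.13,0.94,0],[-1,-0.56,0.23,1.65,0],[-1,-0.56,0.24,1.64,0],[-1,0,0,0,0]]])

```text
time_s: 18.1
tcp_pos: [0.4717, 0.261, 0.175]
eef_rot: [-179.8, -0.1, -23.1]
contact_force: [0.5, -0.2, -1.2]
gripper_width: 0.0257
gripper_force: 12.0
```

```bash
python3 - <<'E'
from h import *
np.set_printoptions(precision=4,suppress=True)
s=r.get_state();print(s["tcp_pos"],s["contact_force"],s["moment"],s["gripper_width"])
im=r.capture("side");cv2.imwrite("pics/s7.png",im);i=r.camera_info("side");u=proj(i,s["tcp_pos"]).astype(int);print(u)
cv2.imwrite("pics/s7c.png",cv2.resize(im[u[1]-70:u[1]+80,u[0]-80:u[0]+80],None,fx=4,fy=4,interpolation=cv2.INTER_CUBIC))
E
```

```text
[0.4717 0.261  0.175 ] [ 0.5168 -0.1626 -1.1618] [ 0.0318 -0.0366  0.0019] 0.025675011393072673
[293 257]
```

View pics/s7c.png

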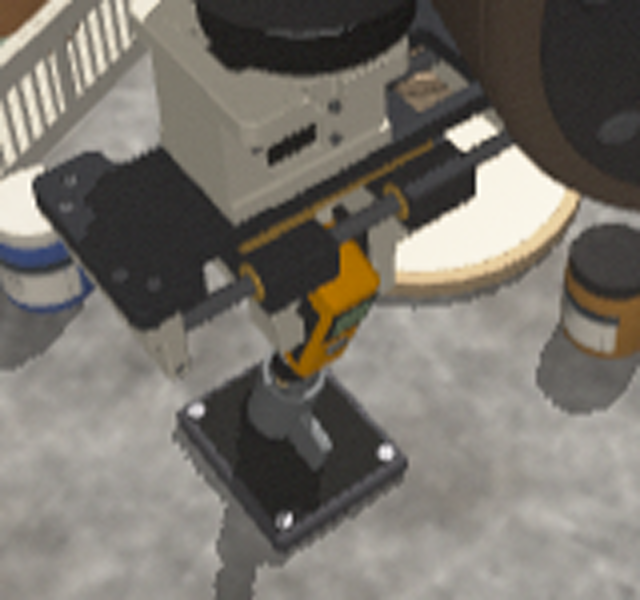

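The meter is partly drawn, still leaning and firmly held, with its nose end at the tube mouth. I'll pivot it upright against the mouth.

jog_arm(deltas=[[[-1,0.65,-0.28,0,0],[-1,0.65,-0.28,0,0],[-1,0.65,-0.28,0,0],[-1,0.65,-0.28,0,0],[-1,0,0,0,0]]])

```text
time_s: 18.77
tcp_pos: [0.4987, 0.2481, 0.1739]
eef_rot: [180.0, -0.1, -23.2]
contact_force: [-2.1, -2.0, 9.9]
gripper_width: 0.0259
gripper_force: 12.0
```

jog_arm(deltas=[[[-1,0.5,-0.21,0,0],[-1,0.5,-0.21,0,0],[-1,0.45,-0.18,0,0],[-1,0,0,0,0]]])

```text
time_s: 19.27
tcp_pos: [0.5131, 0.242, 0.1736]
eef_rot: [180.0, -0.1, -23.2]
contact_force: [-2.1, -1.9, 8.4]
gripper_width: 0.0258
gripper_force: 12.0
```

```bash
python3 - <<'E'
from h import *
np.set_printoptions(precision=4,suppress=True)
s=r.get_state();print(s["tcp_pos"],s["contact_force"],s["moment"],s["gripper_width"])
im=r.capture("side");cv2.imwrite("pics/s8.png",im);i=r.camera_info("side");u=proj(i,s["tcp_pos"]).astype(int);print(u)
cv2.imwrite("pics/s8c.png",cv2.resize(im[u[1]-50:u[1]+80,u[0]-60:u[0]+60],None,fx=4.5,fy=4.5,interpolation=cv2.INTER_CUBIC))
p=s["tcp_pos"];print([proj(i,p+[0,0,h]) for h in(.03,-.06,-.1)])
E
```

```text
[0.5131 0.242  0.1736] [-2.0594 -1.8882  8.4279] [-0.8792  0.6751 -0.0021] 0.025755256881995932
[278 241]
[array([277.8148, 228.8748]), array([281.0808, 263.3982]), array([282.3556, 276.8734])]
```

View pics/s8c.png

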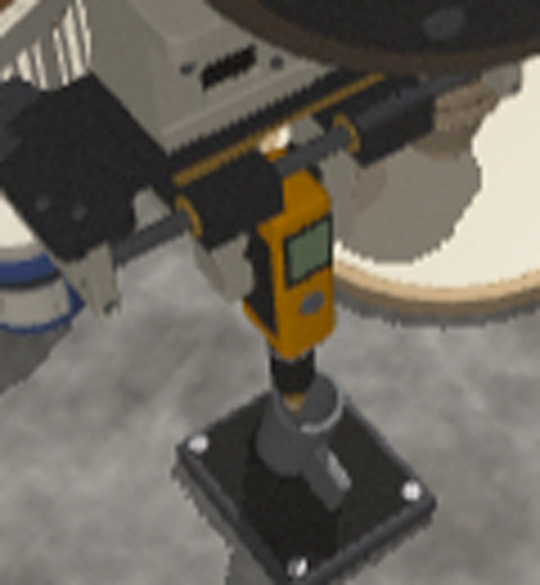

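The meter now stands nearly upright in the grip, with its tip just inside the tube mouth at crop (294,400). I'll lift it clear and measure the tilt from its edges.

jog_arm(deltas=[[[-1,0,0,1.5,0],[-1,0,0,2.5,0],[-1,0,0,3,0],[-1,0,0,0,0],[-1,0,0,0,0]]])

```text
time_s: 19.95
tcp_pos: [0.5118, 0.2425, 0.2425]
eef_rot: [180.0, 0.0, -23.2]
contact_force: [0.8, -0.5, -2.0]
gripper_width: 0.0258
gripper_force: 12.0
```

```bash
cat > tilt.py <<'E'
from h import *
np.set_printoptions(precision=4,suppress=True)
def tilt(show=None):
    s=r.get_state();i=r.camera_info("side");im=r.capture("side");p=s["tcp_pos"];u=proj(i,p)
    print(p,s["contact_force"],s["gripper_width"],s["time_s"],u)
    m=cv2.inRange(cv2.cvtColor(im,cv2.COLOR_BGR2HSV),(10,130,60),(30,255,255))
    m[:, :int(u[0])-25]=0;m[:,int(u[0])+25:]=0;m[:int(u[1])-20]=0;m[int(u[1])+40:]=0
    n,l,st,_=cv2.connectedComponentsWithStats(m);k=1+np.argmax(st[1:,4]);print(st[k])
    rows=range(st[k,1],st[k,1]+st[k,3])
    ext=[(v,np.flatnonzero(l[v]==k)[[0,-1]]) for v in rows]
    print([(v,*e.tolist()) for v,e in ext])
    yaw=np.radians(s["eef_rot"][2]);tx=np.array([np.cos(yaw),np.sin(yaw),0]);z=np.array([0,0,1.])
    gray=im[...,2].astype(float)-im[...,0]   # red-blue: strong on yellow
    def edge(v,c,sgn):                        # subpixel half-level crossing
        xs=np.arange(c-4,c+5);g=gray[v,xs];h=40.
        for j in (range(8) if sgn<0 else range(7,-1,-1)):
            a,b=g[j],g[j+1]
            if (a-h)*(b-h)<=0 and a!=b:return xs[j]+(h-a)/(b-a)
    for name,idx,sgn in(("L",0,-1),("R",1,1)):
        for f0,f1 in((.3,.9),(.45,.95)):
            vs=[(v,edge(v,int(e[idx]),sgn)) for v,e in ext[int(f0*len(ext)):int(f1*len(ext))]]
            vs=np.array([q for q in vs if q[1] is not None])
            c=np.polyfit(vs[:,0],vs[:,1],1);res=np.std(np.polyval(c,vs[:,0])-vs[:,1])
            _,d1=ray(i,(np.polyval(c,vs[0,0]),vs[0,0]));_,d2=ray(i,(np.polyval(c,vs[-1,0]),vs[-1,0]))
            nn=np.cross(d1,d2);th=np.arctan2(-nn@z,nn@tx) # a = tx sin + z cos
            th=(th+np.pi/2)%np.pi-np.pi/2
            print(name,f0,"res px",round(res,2),"top leans toward tool x by deg",round(np.degrees(th),2))
    return im,u
E
python3 - <<'E'
from tilt import *
im,u=tilt();u=u.astype(int);cv2.imwrite("pics/s9c.png",cv2.resize(im[u[1]-50:u[1]+80,u[0]-60:u[0]+60],None,fx=4.5,fy=4.5,interpolation=cv2.INTER_CUBIC))
E
```

```text
[0.5118 0.2425 0.2425] [ 0.7631 -0.463  -2.0484] 0.025826590400852226 19.95 [276.7139 212.2454]
[269 196  22  49 488]
[(196, 281, 282), (197, 279, 283), (198, 278, 284), (199, 278, 285), (200, 278, 286), (201, 279, 287), (202, 279, 288), (203, 279, 289), (204, 279, 289), (205, 278, 289), (206, 276, 289), (207, 274, 289), (208, 272, 288), (209, 272, 287), (210, 272, 285), (211, 272, 283), (212, 273, 281), (213, 273, 279), (214, 274, 278), (215, 275, 278), (216, 275, 278), (217, 276, 278), (218, 276, 278), (219, 276, 278), (220, 276, 278), (221, 276, 278), (222, 276, 290), (223, 276, 290), (224, 276, 290), (225, 276, 290), (226, 276, 290), (227, 276, 290), (228, 276, 290), (229, 277, 290), (230, 277, 290), (231, 269, 290), (232, 269, 290), (233, 270, 290), (234, 270, 290), (235, 271, 290), (236, 272, 290), (237, 273, 290), (238, 273, 290), (239, 274, 289), (240, 275, 288), (241, 276, 286), (242, 277, 285), (243, 278, 283), (244, 279, 281)]
L 0.3 res px 2.42 top leans toward tool x by deg -13.21
L 0.45 res px 2.34 top leans toward tool x by deg -18.04
R 0.3 res px 3.05 top leans toward tool x by deg 48.41
R 0.45 res px 2.97 top leans toward tool x by deg 53.76
```

```bash
cat > fit.py <<'E'
from h import *
def fit(im,info,yaw,rows,c0,sgn=1):
    g=im[...,2].astype(float)-im[...,0];q=[]
    for v in rows:
        xs=np.arange(c0-2,c0+6);a=g[v,xs];h=(a.max()+np.median(g[v,c0+4:c0+10]))/2
        for j in range(len(xs)-2,-1,-1):
            if a[j]>=h>a[j+1]:q.append((v,xs[j]+(a[j]-h)/(a[j]-a[j+1])));break
    q=np.array(q);c=np.polyfit(q[:,0],q[:,1],1)
    print(np.round(q[:,1],2).tolist(),"res",np.std(np.polyval(c,q[:,0])-q[:,1]),"slope",c[0])
    d=[ray(info,(np.polyval(c,v),v))[1] for v in(q[0,0],q[-1,0])]
    n=np.cross(*d);tx=np.array([np.cos(yaw),np.sin(yaw),0])
    th=np.arctan(-n[2]/(n@tx));print("lean toward tool x, deg",np.degrees(th));return th
E
python3 - <<'E'
from fit import *
s=r.get_state();i=r.camera_info("side");im=r.capture("side");cv2.imwrite("pics/s9.png",im)
yaw=np.radians(s["eef_rot"][2])
fit(im,i,yaw,[*range(203,208),*range(222,238)],289)
fit(im,i,yaw,[*range(222,238)],289)
E
```

```text
[288.78, 289.35, 289.36, 289.47, 289.22, 290.65, 290.14, 290.1, 290.13, 290.18, 290.21, 290.43, 290.46, 290.43, 290.73, 290.92, 290.9, 290.89, 290.8, 290.71, 290.69] res 0.19720891832057327 slope 0.05197951960958342
lean toward tool x, deg -0.7693942579238388
[290.65, 290.14, 290.1, 290.13, 290.18, 290.21, 290.43, 290.46, 290.43, 290.73, 290.92, 290.9, 290.89, 290.8, 290.71, 290.69] res 0.19250786445314078 slope 0.04717202319309553
lean toward tool x, deg -1.1157598729760239
```

View pics/s9c.png

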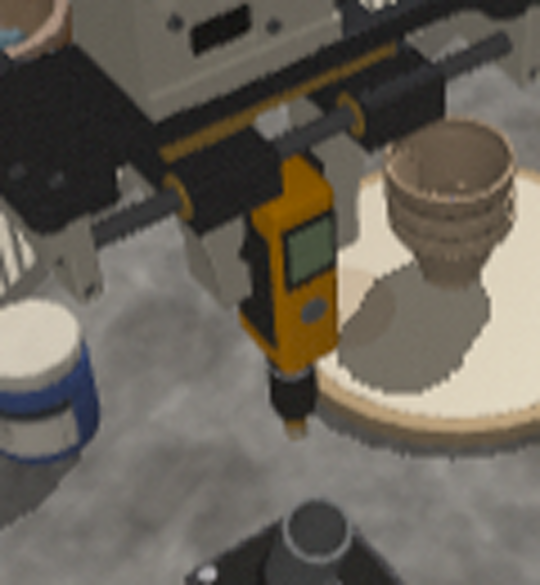

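The meter hangs upright and clear of the tube, its tip end at crop (297,434). The three bowls stand nested and level behind it.

```bash
python3 - <<'E'
from h import *
np.set_printoptions(precision=4,suppress=True)
s=r.get_state();i=r.camera_info("side");p=s["tcp_pos"];yaw=np.radians(s["eef_rot"][2])
tx=np.array([np.cos(yaw),np.sin(yaw),0]);ty=np.array([np.sin(yaw),-np.cos(yaw),0])
for uv in((281.6,258.05),):
    c,d=ray(i,uv);k=((p-c)@ty)/(d@ty);q=c+k*d;print("tip",q,"along tx",(q-p)@tx,"below",p[2]-q[2])
print("pred",proj(i,p-[0,0,.1154]))
print("cm to above dot",100*(np.array([.5578,.0336])-p[:2]),p,s["time_s"])
E
```

```text
tip [0.5101 0.2429 0.1314] along tx -0.0015589911988120248 below 0.11051110310530926
pred [281.2745 259.2693]
cm to above dot [  4.627  -20.8723] [0.5115 0.2423 0.2419] 20.05
```

jog_arm(deltas=[[[-1,0.6,-2.5,0,0],[-1,1,-4.5,0,0],[-1,1,-4.6,0,0],[-1,1,-4.6,0,0],[-1,0.7,-3.2,0,0],[-1,0.35,-1.45,0,0],[-1,0,0,0,0],[-1,0,0,0,0]]], force=20)

```text
time_s: 21.05
tcp_pos: [0.5583, 0.0348, 0.2426]
eef_rot: [180.0, 0.0, -23.1]
contact_force: [1.5, 0.0, -0.7]
gripper_width: 0.0259
gripper_force: 20.0
```

```bash
python3 - <<'E'
from tilt import *
im,u=tilt();cv2.imwrite("pics/s10.png",im)
E
```

```text
[0.5583 0.0348 0.2426] [ 1.4767  0.0002 -0.7457] 0.02587958460310688 21.05 [315.6009 140.9332]
[308 127  20  42 357]
[(127, 321, 322), (128, 321, 323), (129, 319, 324), (130, 317, 325), (131, 314, 326), (132, 313, 327), (133, 313, 327), (134, 313, 326), (135, 313, 326), (136, 313, 323), (137, 313, 321), (138, 313, 319), (139, 314, 318), (140, 315, 318), (141, 316, 318), (142, 316, 318), (143, 316, 318), (144, 316, 318), (145, 316, 318), (146, 316, 318), (147, 316, 318), (148, 316, 326), (149, 316, 326), (150, 316, 326), (151, 316, 326), (152, 316, 326), (153, 316, 326), (154, 316, 325), (155, 316, 325), (156, 316, 325), (157, 316, 325), (158, 308, 325), (159, 308, 325), (160, 308, 325), (161, 308, 325), (162, 309, 325), (163, 310, 325), (164, 312, 325), (165, 313, 324), (166, 313, 322), (167, 314, 320), (168, 315, 319)]
L 0.3 res px 2.31 top leans toward tool x by deg -18.88
L 0.45 res px 2.22 top leans toward tool x by deg -23.46
R 0.3 res px 2.23 top leans toward tool x by deg 38.71
R 0.45 res px 2.35 top leans toward tool x by deg 21.76
```

jog_arm(deltas=[[[-1,0,-0.1,-2,0],[-1,0,0,-2,0],[-1,0,0,-1.2,0],[-1,0,0,-0.6,0],[-1,0,0,-0.3,0],[-1,0,0,0,0],[-1,0,0,0,0]]])

```text
time_s: 21.98
tcp_pos: [0.5587, 0.0333, 0.1824]
eef_rot: [-180.0, -0.0, -23.1]
contact_force: [-0.2, -0.1, -0.6]
gripper_width: 0.0258
gripper_force: 20.0
```

```bash
python3 - <<'E'
from fit import *
s=r.get_state();i=r.camera_info("side");im=r.capture("side");cv2.imwrite("pics/s11.png",im);t=cv2.imread("pics/s10.png")
print(s["tcp_pos"],s["contact_force"])
fit(t,i,np.radians(s["eef_rot"][2]),[*range(132,136),*range(148,163)],324)
E
```

```text
[0.55870067 0.0332721  0.18239803] [-0.16958757 -0.13724496 -0.56148828]
[326.7, 326.65, 326.49, 325.76, 326.43, 326.1, 326.07, 326.04, 326.02, 325.83, 325.74, 325.62, 325.5, 325.5, 325.5, 325.47, 325.48, 325.59, 325.49] res 0.22185769141699382 slope -0.03570656670549491
lean toward tool x, deg -0.9564105185893017
```

jog_arm(deltas=[[[-1,-0.05,0,-0.3,0],[-1,0,0,-0.2,0],[-1,0,0,-0.1,0],[-1,0,0,0,0],[-1,0,0,0,0]]])

```text
time_s: 22.65
tcp_pos: [0.5579, 0.0332, 0.1759]
eef_rot: [-180.0, -0.0, -23.1]
contact_force: [-0.8, 0.3, -2.0]
gripper_width: 0.0264
gripper_force: 20.0
```

jog_arm(deltas=[[[-1,0,0,-0.1,0],[-1,0,0,-0.1,0],[-1,0,0,0,0],[-1,0,0,0,0]]])

```text
time_s: 23.15
tcp_pos: [0.5579, 0.0332, 0.1739]
eef_rot: [180.0, 0.0, -23.1]
contact_force: [0.2, -0.3, -1.4]
gripper_width: 0.0263
gripper_force: 20.0
```

jog_arm(deltas=[[[-1,0,0,-0.1,0],[-1,0,0,-0.1,0],[-1,0,0,0,0],[-1,0,0,0,0]]])

```text
time_s: 23.65
tcp_pos: [0.5579, 0.0332, 0.1719]
eef_rot: [180.0, -0.0, -23.1]
contact_force: [0.7, -0.3, -0.5]
gripper_width: 0.0258
gripper_force: 20.0
```

```bash
cat > f.py <<'E'
from h import *
F=[]
for k in range(10):
    s=r.get_state();F.append([*s["contact_force"],*s["tcp_pos"]]);r.capture("side")
F=np.array(F);print(F.mean(0).round(4),F[:,2].std().round(2),s["time_s"])
E
python3 f.py
```

```text
[-0.0592 -0.1915 -1.5117  0.5579  0.0332  0.1719] 0.5 24.1
```

jog_arm(deltas=[[[-1,0,0,-0.1,0],[-1,0,0,-0.1,0],[-1,0,0,0,0],[-1,0,0,0,0]]])

```text
time_s: 24.65
tcp_pos: [0.5579, 0.0332, 0.17]
eef_rot: [-180.0, -0.0, -23.1]
contact_force: [-0.6, 1.4, -0.1]
gripper_width: 0.0263
gripper_force: 20.0
```

```bash
python3 f.py
```

```text
[-0.1521  0.2681  0.0983  0.5579  0.0332  0.1699] 0.57 25.1
```

jog_arm(deltas=[[[-1,0,0,-0.1,0],[-1,0,0,-0.1,0],[-1,0,0,0,0],[-1,0,0,0,0]]])

```text
time_s: 25.65
tcp_pos: [0.5579, 0.0332, 0.1679]
eef_rot: [180.0, -0.0, -23.1]
contact_force: [1.4, -0.1, -0.2]
gripper_width: 0.0261
gripper_force: 20.0
```

```bash
python3 f.py
```

```text
[0.0933 0.1274 0.4401 0.5579 0.0332 0.1679] 0.36 26.1
```

jog_arm(deltas=[[[-1,0,0,-0.1,0],[-1,0,0,-0.1,0],[-1,0,0,-0.05,0],[-1,0,0,0,0],[-1,0,0,0,0]]])

```text
time_s: 26.78
tcp_pos: [0.558, 0.0332, 0.1654]
eef_rot: [-180.0, -0.0, -23.1]
contact_force: [1.1, -1.2, -0.0]
gripper_width: 0.0261
gripper_force: 20.0
```

```bash
python3 f.py && python3 - <<'E'
from tilt import *
im,u=tilt();cv2.imwrite("pics/s12.png",im)
E
```

```text
[ 0.2186 -0.0876  0.8642  0.5579  0.0332  0.1654] 0.6 27.225
[0.5579 0.0332 0.1654] [-0.0299 -0.7603  0.4864] 0.025706399440369513 27.275 [316.087  171.5325]
[309 159  18  38 287]
[(159, 321, 321), (160, 321, 323), (161, 321, 324), (162, 321, 325), (163, 320, 326), (164, 317, 326), (165, 315, 326), (166, 314, 326), (167, 314, 325), (168, 314, 323), (169, 314, 321), (170, 314, 319), (171, 315, 318), (172, 316, 318), (173, 317, 318), (174, 317, 318), (175, 316, 318), (176, 316, 318), (177, 316, 318), (178, 316, 318), (179, 316, 325), (180, 316, 325), (181, 316, 325), (182, 316, 325), (183, 316, 325), (184, 316, 325), (185, 316, 325), (186, 316, 325), (187, 309, 325), (188, 309, 325), (189, 309, 325), (190, 310, 325), (191, 310, 325), (192, 312, 325), (193, 313, 324), (194, 314, 323), (195, 315, 321), (196, 316, 319)]
L 0.3 res px 2.36 top leans toward tool x by deg -18.37
L 0.45 res px 2.35 top leans toward tool x by deg -22.35
R 0.3 res px 1.96 top leans toward tool x by deg 40.37
R 0.45 res px 2.19 top leans toward tool x by deg 27.19
```

```bash
python3 - <<'E'
from fit import *
s=r.get_state();im=cv2.imread("pics/s12.png")
th=fit(im,r.camera_info("side"),np.radians(s["eef_rot"][2]),[*range(163,168),*range(179,193)],324)
if abs(np.degrees(th))<3.5: print(r.close_job())
E
```

```text
[326.05, 326.48, 326.51, 326.31, 325.46, 326.12, 325.79, 325.64, 325.58, 325.61, 325.61, 325.59, 325.58, 325.53, 325.41, 325.39, 325.55, 325.54, 325.12] res 0.21994956415539943 slope -0.0309194585616897
lean toward tool x, deg -0.4827432837668289
the job is handed in; nothing more can be done
None
```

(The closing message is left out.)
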